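# Index the casting fixture to its next notch

## Task

Index the finishing fixture one notch anticlockwise, seen from above: pull the lock ring up until its pin is clear of the notch, swing the arm round with the casting until the pin drops fully home in the very next notch, and let go of the ring. Ease the pin onto and along the rim, never wrench, ram or slam it, and leave the loose castings, the grinder and the abrasive disc where they are.

Things in the scene. Friction and masses are not known exactly. Their poses are not given: they have to be found in the camera images.
- fixture: Round steel index fixture bolted to the bench: base disc 290 mm across, 22 mm high, bolt lugs out to 170 mm from the axis. Origin on the bench top under the upright swivel axis; z is that axis. On it turns a face plate with a clamped white casting (104 mm across, 49 to 107 mm above the bench, stud to 131 mm) and an arm reaching over the rim.
- rim: Notched index rim on the base; origin as the fixture. 214 to 282 mm in diameter, flat top 32 mm above the bench. Radial notches 11.5 mm wide, 10 mm deep, cross it. The next notch anticlockwise is in a strip inlaid in the rim (0.5 mm lower), set anew for each job 30 to 50 degrees on from the first: see or feel where. Unwanted fixed notches lie 84 degrees on and 54 degrees back.
- ring_center (a point): Centre of the lock ring, an upright steel eye 37 mm outside, 19 mm inside, 9 mm thick, on the spring plunger at the arm's end, 125 mm from the axis, 104 mm above the bench with the pin home; it rises with the plunger. x points outward, y along the anticlockwise swing, z up: the flat sides face +y and -y. The housing below, 30 mm across, ends 70 mm above the bench.
- swivel (a joint): Turn of the face plate, casting, arm and plunger about the upright axis, rad: 0 in the first notch, growing anticlockwise seen from above; with the pin out it is free from -1.2 to 1.75. It stays where it is left: bearing drag 0.2 N m, with damping and the pin's rub about 2 to 5 N at the ring in a slow swing.
- plunger (a joint): Lift of the plunger, m: 0 fully home in a notch, about 0.009 with the pin standing on the rim, stop at 0.014. The spring pushes it down with 6.6 N at 0, about 9.5 N on the rim, 10.8 N at the stop.
- lock_pin: The lock pin, 10 mm across with a round nose, upright under the ring and moving with it, hidden by the arm. Origin on its axis at bench height when home; nose 22.5 mm above the origin. Play in a notch 0.75 mm to either side; the nose slips into a notch by itself from about 3 mm off its middle. More than 25 N on it bends it.
- casting_a: Loose white casting with a stud, 104 mm across, 58 mm high (82 with the stud), standing on the bench; origin at the middle of its underside. Bystander.
- casting_b: A second loose casting of the same kind. Bystander.
- flap_disc: Loose abrasive disc, 115 mm across, 14 mm thick; origin at the middle of its underside. Bystander.
- grinder: Angle grinder lying on the bench, about 290 mm long, 66 mm high; origin on the bench near its head, handle to its -x. Bystander.

How it is judged:
By the outcome, as a careful person would: the job done as asked, in the order asked, and still so for the second after the job is handed in, with the robot touching nothing.
It also fails if it takes over 58 s, if anything falls off the work surface, if the arm or the gripper's body presses on something with over 40 N, if the wrist force passes 120 N, or if a joint passes its speed limit or range.

## Robot

A 6-joint arm with a two-finger parallel gripper is mounted at the origin on the work surface. World frame = base frame: x ahead of the robot, y to its left, z up, the work surface at z = 0. Lengths are in m, angles in rad, forces in N, time in s.
With the tool pointing down it reaches from about 0.35 to 0.975 m from the base axis. Payload 4.9 kg.
Tool frame: the origin (TCP) lies on the centre line of the jaws, within the pads' length; the fingertips stand manip.tip_reach ahead of it and the grasp point (between the pads) is the TCP (manip.tip_reach is the distance from the TCP to the fingertips, in m); z points along the fingers, y is the line along which they close (so a half turn about z gives the same grasp; the last joint's range is limited). The gripper opens to 85 mm and grips with 20 to 120 N. Pads are 22 mm wide; open, the fingers measure 114 mm over their backs; the gripper's body (76 mm by 85 mm) begins 54 mm behind the grasp point. The pads swing forward as they close: fully open they stand 13 mm farther back than shut.
Start: joints at [-1.32, 0.053, 1.613, -0, 1.476, -0.119], TCP at [0.226, -0.583, 0.25] pointing down, gripper open.
Joint ranges: [-3.01, 3.01], [-1.01, 2.22], [0.06, 2.58], [-1.02, 4.17], [0.09, 2.62], [-3.14, 3.14]. Speed limits (rad/s): [2.57, 2.57, 3.14, 3.14, 3.14, 3.14].

## Interface

Orientations are given as a unit quaternion [w, x, y, z].
In Python, from plant import manip gives the robot as it stands. The module is installed in compiled form; this text tells all that it offers.
- The arm moves only by the tool move_arm, never from a script. Its argument "rows" is a list of rows, each a list of 7 numbers: the shift along the tool's x, y, z in cm, then the turn, a rotation vector about the tool's x, y, z in degrees, then the opening, from -1 (shut) to 1 (fully open). In form: [[tx, ty, tz, ax, ay, az, jaw], ...]. A call has 1 to 20 rows; each row shifts and turns the commanded pose from where the row before left it, along the tool's axes as they then stand; what a row does not reach is not made up. A row lasts 1/12 s, in which the tool goes at most 41.7 mm and 7.16 degrees, less where a joint would pass 70% of its speed; a pose out of reach is approached as far as the arm can. A call is refused whole if a number of a shift passes 4.17 or a number of a turn 7.16, either way. A call with a gripper value outside its range is refused whole. The fingers move at their own pace and stop on an object; the grip force is fixed at half the most. Time passes only in rows, so rows that do not move let the fingers close. It gives the time, the measured TCP pose, the force, the opening and the grip force at its end, in the units of the state.
- manip.state(): the state, without advancing time (a new reading comes with each control period).
- manip.grab_frame(name): name is "side" or "top" or "wrist"; returns a dict with "img" (420x560x3 uint8, blue, green, red), "mtx" (3x3 intrinsics, pixels), "R" (3x3) and "t" (3): a world point X has camera coordinates R X + t. Camera axes: x right, y down, z forward; pixel columns grow to the right and rows downward; lengths in m; the calibration is good to about 2 mm. A picture is of the moment at which its call begins. There is no depth.
- manip.job_done(): hands the job in; it is judged then, once.
The state is a dict: "time": time; "joint_pos": joint angles; "joint_vel": joint speeds; "joint_efforts": joint torques, N m; "tool_pos": TCP position; "tool_rot": TCP orientation; "contact_force": force on the tool from outside, world axes, zero at the start; "ft_torque": the same for the moment, N m; "gripper_width": opening from 0.0 (shut) to 1.0 (fully open); "grasp_force": force on a finger pad.
Only numpy, scipy, OpenCV 4.12 (cv2) and the standard library are available. Lean on these libraries where they do the work, as an engineer would, in place of code of your own. Each camera call takes 0.05 s, during which the arm holds its last target. There are 200 camera calls.

## Working session

There is one attempt and no reset: what is moved stays moved. The work goes in short steps, Python scripts to look and compute and a tool call to move; the robot and the scene stay as the last step left them, time stands still between calls to the robot, and variables do not carry over. Pictures are saved under pics/ and viewed, at most 10 in all, crops included, and the job is handed in when it is done.

Besides the shell and the picture viewer there is one more tool, called after "Emit:" as a command line: name --pt "numbers of a row" for each row, then --argument value for the rest. move_arm: Moves the arm, as the interface text tells. Its arguments: {"type":"object","properties":{"rows":{"type":"array","items":{"type":"array","items":{"type":"number"}}}},"required":["rows"]}

```bash
mkdir -p pics; python3 - <<'E'
from plant import manip
import cv2,numpy as np
np.set_printoptions(precision=4,suppress=True)
for n in("side","top"):
    f=manip.grab_frame(n);cv2.imwrite(f"pics/{n}0.png",f["img"]);np.savez(f"{n}0.npz",**f)
    print(n,f["mtx"],f["R"],f["t"])
print(manip.state(),manip.tip_reach)
E
```

```text
side [[456.7767   0.     278.564 ]
 [  0.     456.7767 207.5307]
 [  0.       0.       1.    ]] [[-0.722  -0.6919 -0.0046]
 [-0.4714  0.4967 -0.7288]
 [ 0.5065 -0.524  -0.6847]] [0.3754 0.2976 0.9333]
top [[396.0721   0.     284.7313]
 [  0.     396.0721 210.6613]
 [  0.       0.       1.    ]] [[ 0.0144 -0.9999 -0.0003]
 [-0.9854 -0.0141 -0.1699]
 [ 0.1699  0.0028 -0.9855]] [-0.0132  0.52    0.9981]
{'time': 0.1, 'joint_pos': array([-1.32  ,  0.0533,  1.6141,  0.    ,  1.476 , -0.119 ]), 'joint_vel': array([-0.0009, -0.0007, -0.004 , -0.0004, -0.    ,  0.0018]), 'joint_efforts': array([  0.0004, -39.4902, -37.1362,  -0.0001,   0.0039,  -0.    ]), 'tool_pos': array([ 0.2258, -0.5822,  0.2492]), 'tool_rot': array([-0.0009,  0.983 ,  0.1838, -0.0001]), 'contact_force': array([-0.0329, -0.726 ,  0.4616]), 'ft_torque': array([-0.0553,  0.0168,  0.0018]), 'grasp_force': 0.0, 'gripper_width': 1.0035243229417723} 0.019
```

View pics/top0.png

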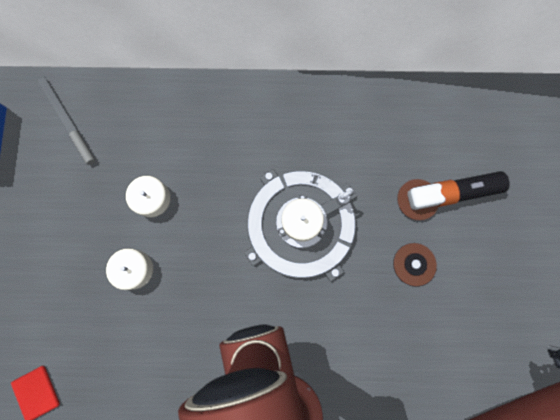

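View pics/side0.png

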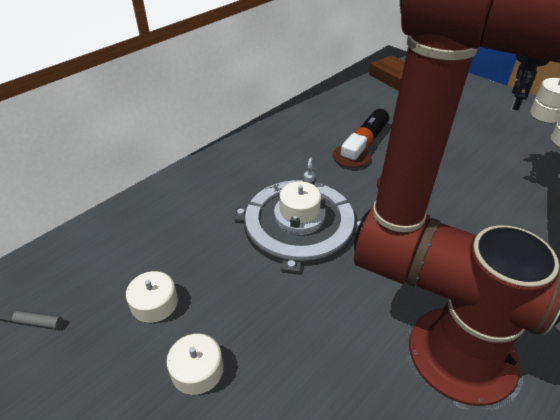

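```bash
cat > h.py <<'E'
import cv2,numpy as np
from scipy.optimize import minimize
np.set_printoptions(precision=4,suppress=True)
def proj(f,X):
    c=np.asarray(X)@f["R"].T+f["t"]; p=c@f["mtx"].T
    return p[...,:2]/p[...,2:]
def ray(f,uv,z):
    d=f["R"].T@np.linalg.solve(f["mtx"],[uv[0],uv[1],1.]); o=-f["R"].T@f["t"]
    return o+d*(z-o[2])/d[2]
def samp(f,X):
    g=cv2.cvtColor(f["img"],cv2.COLOR_BGR2GRAY).astype(np.float32)
    p=proj(f,X).astype(np.float32); return cv2.remap(g,p[...,0],p[...,1],cv2.INTER_LINEAR)
A=np.linspace(0,2*np.pi,360)
def circ(c,r,z): return np.stack([c[0]+r*np.cos(A),c[1]+r*np.sin(A),0*A+z],-1)
def fitc(f,c0):
    s=lambda c:-sum(samp(f,circ(c,r,.032)).mean() for r in(.110,.114,.134,.138))+2*sum(samp(f,circ(c,r,.032)).mean() for r in(.103,.1445))
    return minimize(s,c0,method="Nelder-Mead",options=dict(initial_simplex=[c0,c0+[.01,0],c0+[0,.01]])).x
def rect(f,c,z,h=.16,n=560):
    g=np.linspace(h,-h,n); x,y=np.meshgrid(g,g,indexing="ij")
    p=proj(f,np.stack([c[0]+x,c[1]+y,0*x+z],-1)).astype(np.float32)
    return cv2.remap(f["img"],p[...,0],p[...,1],cv2.INTER_CUBIC)
E
python3 - <<'E'
from h import *
T=np.load("top0.npz");S=np.load("side0.npz")
c=ray(T,(302,224),.032)[:2]; cs=ray(S,(301,218),.032)[:2]
ct=fitc(T,c);c2=fitc(S,cs);print(c,ct,cs,c2)
np.save("c.npy",(ct+c2)/2)
cv2.imwrite("pics/rect.png",rect(T,ct,.032))
# polar brightness along the rim
a=np.radians(np.arange(-180,180,1.))
for f,cc in((T,ct),(S,c2)):
    v=np.mean([samp(f,np.stack([cc[0]+r*np.cos(a),cc[1]+r*np.sin(a),0*a+.032],-1)[None])[0] for r in(.115,.12,.125,.13,.135)],0)
    print([(int(np.degrees(x)+.01*np.sign(x)),int(y)) for x,y in zip(a,v) if np.degrees(x)>-150 and np.degrees(x)<60])
E
```

```text
[ 0.4871 -0.052 ] [ 0.4906 -0.0494] [ 0.4801 -0.0422] [ 0.4912 -0.0479]
[(-149, 234), (-148, 233), (-147, 233), (-146, 233), (-145, 233), (-144, 232), (-143, 233), (-142, 233), (-141, 233), (-140, 234), (-139, 236), (-138, 237), (-137, 238), (-136, 237), (-135, 238), (-134, 238), (-133, 238), (-132, 238), (-131, 238), (-130, 238), (-129, 237), (-128, 238), (-127, 237), (-126, 238), (-125, 238), (-124, 238), (-123, 238), (-122, 238), (-121, 238), (-120, 239), (-119, 240), (-118, 235), (-117, 209), (-116, 157), (-115, 121), (-114, 110), (-113, 115), (-112, 153), (-111, 208), (-110, 234), (-109, 236), (-108, 235), (-107, 234), (-106, 234), (-105, 234), (-104, 234), (-103, 234), (-102, 234), (-101, 234), (-100, 234), (-99, 234), (-98, 234), (-97, 234), (-96, 234), (-95, 234), (-94, 234), (-93, 234), (-92, 234), (-91, 234), (-90, 234), (-89, 234), (-88, 234), (-87, 234), (-86, 234), (-85, 234), (-84, 235), (-83, 235), (-82, 234), (-81, 234), (-80, 234), (-79, 231), (-78, 222), (-77, 211), (-76, 204), (-75, 200), (-74, 200), (-73, 200), (-72, 192), (-71, 175), (-70, 159), (-69, 151), (-68,
[... 3248 characters left out ...]
 190), (-3, 192), (-2, 192), (-1, 192), (0, 192), (1, 192), (2, 192), (3, 191), (4, 191), (5, 191), (6, 191), (7, 191), (8, 192), (9, 191), (10, 191), (11, 191), (12, 191), (13, 191), (14, 190), (15, 190), (16, 191), (17, 190), (18, 190), (19, 187), (20, 176), (21, 149), (22, 121), (23, 109), (24, 106), (25, 113), (26, 137), (27, 170), (28, 189), (29, 194), (30, 195), (31, 195), (32, 195), (33, 196), (34, 196), (35, 195), (36, 195), (37, 195), (38, 195), (39, 195), (40, 194), (41, 194), (42, 194), (43, 194), (44, 193), (45, 193), (46, 192), (47, 192), (48, 191), (49, 191), (50, 191), (51, 190), (52, 190), (53, 190), (54, 189), (55, 189), (56, 190), (57, 190), (58, 190), (59, 190), (60, 190)]
```

View pics/rect.png

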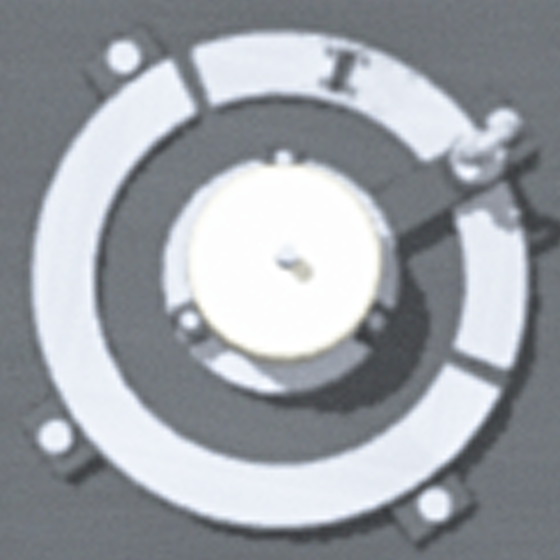

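```bash
python3 - <<'E'
from h import *
c=np.load("c.npy");a=np.radians(-60.15)
for n in("top","side"):
    f=np.load(n+"0.npz")
    g=f["img"].copy()
    th=np.linspace(0,2*np.pi,200)
    P=lambda r,z:np.stack([c[0]+r*np.cos(a),c[1]+r*np.sin(a),z],-1)
    o=proj(f,P(.125+.0185*np.cos(th),.104+.0185*np.sin(th)));ctr=proj(f,P(np.array([.125]),np.array([.104])))[0]
    x,y=int(ctr[0])-35,int(ctr[1])-35
    g=cv2.resize(g[y:y+70,x:x+70],None,fx=8,fy=8,interpolation=cv2.INTER_CUBIC)
    q=((o-[x,y]+.5)*8).astype(np.int32); cv2.polylines(g,[q],True,(0,0,255),1)
    cv2.imwrite(f"pics/r{n}.png",g)
    print(ctr)
cv2.imwrite("pics/rboth.png",cv2.resize(np.hstack([cv2.imread("pics/rtop.png"),cv2.imread("pics/rside.png")]),(800,400)))
E
```

```text
[345.5091 194.4381]
[309.9769 163.8876]
```

View pics/rboth.png

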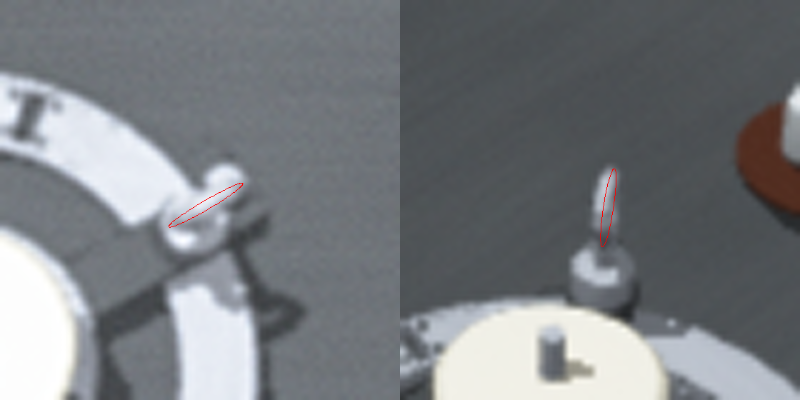

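Emit:
move_arm --pt "2.294 -1.39 0 0 0 0 1" --pt "2.294 -1.39 0 0 0 0 1" --pt "2.294 -1.39 0 0 0 0 1" --pt "2.294 -1.39 0 0 0 0 1" --pt "2.294 -1.39 0 0 0 0 1" --pt "2.294 -1.39 0 0 0 0 1" --pt "2.294 -1.39 0 0 0 0 1" --pt "2.294 -1.39 0 0 0 0 1" --pt "2.294 -1.39 0 0 0 0 1" --pt "2.294 -1.39 0 0 0 0 1" --pt "2.294 -1.39 0 0 0 0 1" --pt "2.294 -1.39 0 0 0 0 1" --pt "2.294 -1.39 0 0 0 0 1" --pt "2.294 -1.39 0 0 0 0 1" --pt "2.294 -1.39 0 0 0 0 1" --pt "2.294 -1.39 0 0 0 0 1" --pt "2.294 -1.39 0 0 0 0 1" --pt "2.294 -1.39 0 0 0 0 1" --pt "2.294 -1.39 0 0 0 0 1" --pt "2.294 -1.39 0 0 0 0 1"

```text
time: 1.77
tool_pos: [0.5536, -0.1564, 0.2497]
tool_rot: [-0.0, 0.983, 0.184, -0.0]
contact_force: [-0.4, -0.3, 0.2]
gripper_width: 1.002
grasp_force: 0.0
```

Emit:
move_arm --pt "0 0 0 0 0 6.25 1" --pt "0 0 0 0 0 6.25 1" --pt "0 0 0 0 0 6.25 1" --pt "0 0 0 0 0 6.25 1" --pt "0 0 0 0 0 6.25 1" --pt "0 0 0 0 0 6.25 1" --pt "0 0 0 0 0 6.25 1" --pt "0 0 0 0 0 6.25 1" --pt "0 0 0 0 0 6.25 1" --pt "0 0 0 0 0 6.25 1" --pt "0 0 0 0 0 6.25 1" --pt "0 0 0 0 0 6.25 1" --pt "0 0 0 0 0 6.25 1" --pt "0 0 0 0 0 0 1" --pt "0 0 0 0 0 0 1" --pt "0 0 0 0 0 0 1"

```text
time: 3.1
tool_pos: [0.5531, -0.1576, 0.25]
tool_rot: [0.0, 0.866, -0.499, -0.0]
contact_force: [0.4, 0.4, -0.1]
gripper_width: 1.001
grasp_force: 0.0
```

Emit:
move_arm --pt "0 0 1 0 0 0 1" --pt "0 0 1 0 0 0 1" --pt "0 0 1 0 0 0 1" --pt "0 0 1 0 0 0 1" --pt "0 0 1 0 0 0 1" --pt "0 0 1 0 0 0 1" --pt "0 0 1 0 0 0 1" --pt "0 0 1 0 0 0 1" --pt "0 0 1 0 0 0 1" --pt "0 0 1 0 0 0 1" --pt "0 0 1 0 0 0 1" --pt "0 0 1 0 0 0 0.5" --pt "0 0 1 0 0 0 0" --pt "0 0 1 0 0 0 -0.2" --pt "0 0 0.5 0 0 0 -0.3" --pt "0 0 0 0 0 0 -0.4" --pt "0 0 0 0 0 0 -0.4" --pt "0 0 0 0 0 0 -0.4"

```text
time: 4.6
tool_pos: [0.5537, -0.1579, 0.1059]
tool_rot: [-0.0, 0.866, -0.5, 0.001]
contact_force: [-0.7, -0.1, 0.2]
gripper_width: 0.306
grasp_force: 0.0
```

```bash
python3 - <<'E'
from plant import manip
from h import *
f=manip.grab_frame("wrist");np.savez("w1.npz",**f);g=manip.grab_frame("top");np.savez("t1.npz",**g);s=manip.grab_frame("side");np.savez("s1.npz",**s)
c=np.load("c.npy");a=np.radians(-60.15);th=np.linspace(0,6.28,100)
P=np.stack([c[0]+(.125+.0185*np.cos(th))*np.cos(a),c[1]+(.125+.0185*np.cos(th))*np.sin(a),.104+.0185*np.sin(th)],-1)
im=f["img"].copy()
cv2.polylines(im,[proj(f,P).astype(np.int32)],True,(0,0,255),1)
u,v=map(int,proj(s,P).mean(0));q=cv2.resize(s["img"][v-35:v+35,u-35:u+35],(240,240))
im=np.hstack([im,np.vstack([q,np.zeros((180,240,3),np.uint8)])])
cv2.imwrite("pics/w1.png",im); print(f["R"],f["t"],manip.state()["gripper_width"])
E
```

```text
[[-0.8671 -0.4981  0.0006]
 [-0.4728  0.8235  0.3136]
 [-0.1567  0.2717 -0.9495]] [0.4019 0.398  0.3731] 0.3008164270678985
```

View pics/w1.png

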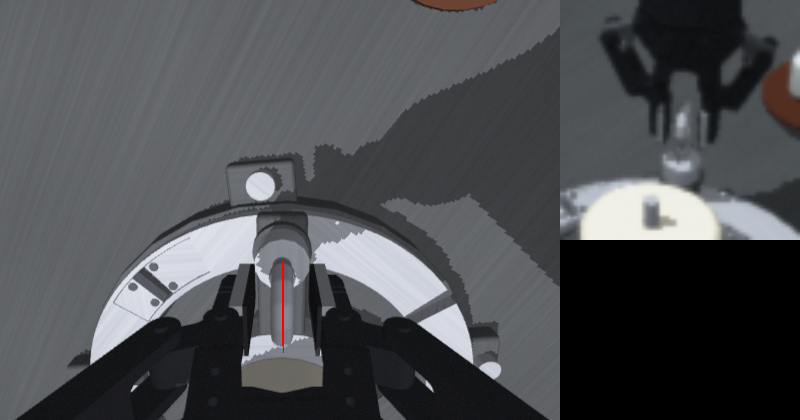

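Emit:
move_arm --pt "0 0 0 0 0 0 -0.5" --pt "0 0 0 0 0 0 -0.6" --pt "0 0 0 0 0 0 -0.7" --pt "0 0 0 0 0 0 -0.74" --pt "0 0 0 0 0 0 -0.78" --pt "0 0 0 0 0 0 -0.8"

```text
time: 5.25
tool_pos: [0.5533, -0.1576, 0.1054]
tool_rot: [-0.0, 0.866, -0.501, 0.0]
contact_force: [0.2, 1.4, 0.1]
gripper_width: 0.101
grasp_force: 13.6
```

```bash
python3 - <<'E'
from plant import manip
from h import *
s=manip.state();print(s["contact_force"],s["gripper_width"],s["grasp_force"])
f=np.load("w1.npz");c=np.load("c.npy")
for lo,hi in((-25,-8),(-120,-106)):
    a=np.radians(np.arange(lo,hi,.25))
    for r in (.118,.125,.132):
        v=samp(f,np.stack([c[0]+r*np.cos(a),c[1]+r*np.sin(a),0*a+.032],-1)[None])[0]
        print(lo,r,v.astype(int))
E
```

```text
[0.2372 1.3944 0.071 ] 0.1007033320755977 13.582015405845596
-25 0.118 [214 214 214 214 215 206 168 114 104 104 105 104 103 103 103 102 104 118
 144 155 116  70  63  62  62  63  68  77  86  90  89  88  87  86  86  85
  87  87  91 114 162 192 168 132 109 103 103 103 102 101 101 101 105 127
 169 205 217 220 219 217 217 218 219 219 221 221 221 221]
-25 0.125 [215 215 216 218 218 216 217 216 215 214 214 212 212 212 211 211 213 214
 212 189 134  80  62  62  62  62  63  68  77  85  88  90  89  90  89  88
  88  88  90 103 147 195 217 221 221 221 220 219 220 221 222 223 223 223
 223 221 220 219 217 215 216 217 218 217 217 218 218 219]
-25 0.132 [218 219 220 219 219 219 219 219 219 220 218 211 207 194 199 208 218 217
 213 193 146  95  64  63  63  63  62  63  71  80  86  87  87  87  88  88
  88  88  90 103 156 203 221 222 218 214 198 195 190 190 199 210 213 219
 221 221 221 220 219 218 218 218 219 219 219 219 218 217]
-120 0.118 [214 214 214 215 215 215 215 214 214 214 214 213 213 213 214 210 191 159
 110  85  84  84  82  81  79  79  78  80  82  84  85  87  91  95  97  99
 105 139 177 199 210 210 210 210 211 211 212 212 211 211 212 212 213 213
 212 212]
-120 0.125 [217 217 216 216 216 216 216 216 216 217 217 218 218 219 218 216 188 143
 100  85  85  84  83  84  85  85  85  85  86  86  86  88  94  99 101 104
 121 156 196 217 217 216 216 216 216 217 218 217 218 218 217 217 218 217
 217 217]
-120 0.132 [215 216 216 217 217 218 218 219 219 219 220 220 220 220 219 213 169 119
  90  82  83  84  84  84  84  84  84  85  85  86  89  93  99 100 101 100
 114 149 188 209 209 210 210 210 211 211 210 210 210 212 212 211 211 211
 211 211]
```

Emit:
move_arm --pt "0 0 0 0 0 0 -0.85" --pt "0 0 0 0 0 0 -0.9" --pt "0 0 0 0 0 0 -1" --pt "0 0 0 0 0 0 -1" --pt "0 0 0 0 0 0 -1"

```text
time: 5.67
tool_pos: [0.5533, -0.1577, 0.1055]
tool_rot: [-0.0, 0.866, -0.501, 0.0]
contact_force: [0.7, 0.4, 1.4]
gripper_width: 0.098
grasp_force: 58.5
```

```bash
python3 - <<'E'
from h import *
f=np.load("w1.npz");c0=np.load("c.npy")
def rot(c,a): return lambda r:np.stack([c[0]+r*np.cos(a),c[1]+r*np.sin(a),0*a+.032],-1)[None]
A1=np.radians(np.r_[-48:-20:.5,-13:0:.5,-108:-100:.5,-128:-117:.5])
def s(c):
    R=rot(c,A1);m=lambda r:samp(f,R(r)).mean()
    return -m(.112)-m(.136)-m(.138)-m(.110)+2*m(.1045)+2*m(.1435)
c=minimize(s,c0,method="Nelder-Mead",options=dict(initial_simplex=[c0,c0+[.005,0],c0+[0,.005]])).x
print(c0,c,s(c0),s(c))
for lo,hi in((-25,-8),(-120,-106)):
    a=np.radians(np.arange(lo,hi,.1));v=np.mean([samp(f,rot(c,a)(r))[0] for r in(.123,.125,.127)],0)
    b=np.degrees(a)[v<150];print(b[0],b[-1],b.mean())
E
```

```text
[ 0.4909 -0.0487] [ 0.4928 -0.0506] -431.1004 -448.40204
-19.499999999999922 -14.39999999999985 -16.949999999999886
-116.90000000000019 -111.90000000000046 -114.40000000000029
```

Emit:
move_arm --pt "0 0 -0.1 0 0 0 -1" --pt "0 0 -0.1 0 0 0 -1" --pt "0 0 -0.1 0 0 0 -1" --pt "0 0 -0.1 0 0 0 -1" --pt "0 0 -0.1 0 0 0 -1" --pt "0 0 -0.1 0 0 0 -1" --pt "0 0 -0.1 0 0 0 -1" --pt "0 0 -0.1 0 0 0 -1" --pt "0 0 -0.1 0 0 0 -1" --pt "0 0 -0.1 0 0 0 -1" --pt "0 0 -0.1 0 0 0 -1" --pt "0 0 -0.1 0 0 0 -1" --pt "0 0 0 0 0 0 -1" --pt "0 0 0 0 0 0 -1"

```text
time: 6.83
tool_pos: [0.5528, -0.1577, 0.1161]
tool_rot: [0.0, 0.866, -0.501, -0.0]
contact_force: [4.9, -1.7, -10.2]
gripper_width: 0.096
grasp_force: 58.3
```

Emit:
move_arm --pt "0 0 -0.1 0 0 0 -1" --pt "0 0 0 0 0 0 -1" --pt "-0.001 -0.11 0 0 0 -0.5 -1" --pt "-0.002 -0.219 0 0 0 -1 -1" --pt "-0.002 -0.219 0 0 0 -1 -1" --pt "-0.002 -0.219 0 0 0 -1 -1" --pt "-0.002 -0.219 0 0 0 -1 -1" --pt "-0.002 -0.219 0 0 0 -1 -1" --pt "-0.002 -0.219 0 0 0 -1 -1" --pt "-0.002 -0.219 0 0 0 -1 -1" --pt "-0.002 -0.219 0 0 0 -1 -1" --pt "-0.001 -0.11 0 0 0 -0.5 -1"

```text
time: 7.83
tool_pos: [0.5689, -0.147, 0.1168]
tool_rot: [0.001, 0.902, -0.431, -0.0]
contact_force: [4.9, -3.2, -11.3]
gripper_width: 0.098
grasp_force: 58.7
```

Emit:
move_arm --pt "-0.002 -0.219 0 0 0 -1 -1" --pt "-0.002 -0.219 0 0 0 -1 -1" --pt "-0.002 -0.219 0 0 0 -1 -1" --pt "-0.002 -0.219 0 0 0 -1 -1" --pt "-0.002 -0.219 0 0 0 -1 -1" --pt "-0.002 -0.219 0 0 0 -1 -1" --pt "-0.002 -0.219 0 0 0 -1 -1" --pt "-0.002 -0.219 0 0 0 -1 -1" --pt "-0.002 -0.219 0 0 0 -1 -1" --pt "-0.002 -0.219 0 0 0 -1 -1" --pt "-0.002 -0.219 0 0 0 -1 -1" --pt "-0.002 -0.219 0 0 0 -1 -1" --pt "-0.002 -0.219 0 0 0 -1 -1" --pt "-0.002 -0.219 0 0 0 -1 -1" --pt "-0.002 -0.219 0 0 0 -1 -1" --pt "-0.002 -0.219 0 0 0 -1 -1" --pt "-0.002 -0.219 0 0 0 -1 -1" --pt "-0.002 -0.219 0 0 0 -1 -1" --pt "-0.002 -0.219 0 0 0 -1 -1" --pt "-0.002 -0.219 0 0 0 -1 -1"

```text
time: 9.5
tool_pos: [0.5979, -0.1142, 0.1169]
tool_rot: [0.001, 0.964, -0.268, 0.0]
contact_force: [6.1, -3.4, -11.3]
gripper_width: 0.095
grasp_force: 58.5
```

Emit:
move_arm --pt "-0.002 -0.219 0 0 0 -1 -1" --pt "-0.002 -0.219 0 0 0 -1 -1" --pt "-0.002 -0.219 0 0 0 -1 -1" --pt "-0.002 -0.219 0 0 0 -1 -1" --pt "-0.002 -0.219 0 0 0 -1 -1" --pt "-0.002 -0.219 0 0 0 -1 -1" --pt "-0.002 -0.219 0 0 0 -1 -1" --pt "-0.002 -0.219 0 0 0 -1 -1" --pt "-0.002 -0.219 0 0 0 -1 -1" --pt "-0.002 -0.219 0 0 0 -1 -1" --pt "-0.002 -0.219 0 0 0 -1 -1" --pt "-0.002 -0.219 0 0 0 -1 -1" --pt "-0.002 -0.219 0 0 0 -1 -1" --pt "-0.001 -0.11 0 0 0 -0.5 -1" --pt "-0.001 -0.11 0 0 0 -0.5 -1" --pt "-0.001 -0.11 0 0 0 -0.5 -1" --pt "0 0 0 0 0 0 -1" --pt "0 0 0 0 0 0 -1" --pt "0 0 0 0 0 0 -1"

```text
time: 11.08
tool_pos: [0.611, -0.0849, 0.1171]
tool_rot: [0.0, 0.99, -0.144, 0.0]
contact_force: [8.2, -1.2, -10.0]
gripper_width: 0.09
grasp_force: 58.2
```

```bash
python3 - <<'E'
from plant import manip
from h import *
c=np.load("c.npy");s=manip.state();d=s["tool_pos"][:2]-c
q=s["tool_rot"];print(np.degrees(np.arctan2(d[1],d[0])),np.hypot(*d),np.degrees(2*np.arctan2(q[2],q[1])),s["contact_force"],s["ft_torque"])
E
```

```text
-16.8017334664254 0.1253977200437429 -16.555425942557697 [  8.206   -1.1572 -10.0021] [-0.2386 -1.2411 -0.1513]
```

Emit:
move_arm --pt "0.05 -0.03 0 0 0 0 -1" --pt "0 0 0.05 0 0 0 -1" --pt "0 0 0.05 0 0 0 -1" --pt "0 0 0.05 0 0 0 -1" --pt "0 0 0.05 0 0 0 -1" --pt "0 0 0.05 0 0 0 -1" --pt "0 0 0 0 0 0 -1"

```text
time: 11.67
tool_pos: [0.6111, -0.0848, 0.1144]
tool_rot: [0.0, 0.99, -0.144, -0.0]
contact_force: [6.1, -1.8, -10.5]
gripper_width: 0.098
grasp_force: 58.3
```

Emit:
move_arm --pt "0 0 0.05 0 0 0 -1" --pt "0 0 0.05 0 0 0 -1" --pt "0 0 0 0 0 0 -1"

```text
time: 11.92
tool_pos: [0.6111, -0.0848, 0.1134]
tool_rot: [0.0, 0.99, -0.144, -0.0]
contact_force: [5.1, -1.2, -10.0]
gripper_width: 0.099
grasp_force: 58.3
```

Emit:
move_arm --pt "0 0 0.05 0 0 0 -1" --pt "0 0 0.05 0 0 0 -1" --pt "0 0 0 0 0 0 -1"

```text
time: 12.17
tool_pos: [0.6111, -0.0849, 0.1125]
tool_rot: [0.0, 0.99, -0.144, -0.0]
contact_force: [6.0, -1.9, -9.6]
gripper_width: 0.099
grasp_force: 58.3
```

Emit:
move_arm --pt "0 0 0.05 0 0 0 -1" --pt "0 0 0.05 0 0 0 -1" --pt "0 0 0 0 0 0 -1"

```text
time: 12.42
tool_pos: [0.6111, -0.0848, 0.1116]
tool_rot: [0.0, 0.99, -0.144, -0.0]
contact_force: [4.8, -1.7, -9.6]
gripper_width: 0.094
grasp_force: 58.3
```

Emit:
move_arm --pt "0 0 0.05 0 0 0 -1" --pt "0 0 0.05 0 0 0 -1" --pt "0 0 0.05 0 0 0 -1" --pt "0 0 0 0 0 0 -1"

```text
time: 12.75
tool_pos: [0.6111, -0.0848, 0.1102]
tool_rot: [0.0, 0.99, -0.144, -0.0]
contact_force: [4.1, -0.5, -8.4]
gripper_width: 0.096
grasp_force: 58.4
```

Emit:
move_arm --pt "0 0 0.05 0 0 0 -1" --pt "0 0 0.05 0 0 0 -1" --pt "0 0 0.05 0 0 0 -1" --pt "0 0 0 0 0 0 -1"

```text
time: 13.08
tool_pos: [0.6111, -0.0848, 0.109]
tool_rot: [0.0, 0.99, -0.144, -0.0]
contact_force: [4.7, -1.6, -8.8]
gripper_width: 0.093
grasp_force: 58.4
```

Emit:
move_arm --pt "0 0 0.05 0 0 0 -1" --pt "0 0 0.05 0 0 0 -1" --pt "0 0 0.05 0 0 0 -1" --pt "0 0 0 0 0 0 -1"

```text
time: 13.42
tool_pos: [0.6112, -0.0847, 0.108]
tool_rot: [0.0, 0.99, -0.144, -0.0]
contact_force: [3.8, -2.9, -8.4]
gripper_width: 0.096
grasp_force: 58.6
```

Emit:
move_arm --pt "0 0 0.05 0 0 0 -1" --pt "0 0 0.05 0 0 0 -1" --pt "0 0 0 0 0 0 -1"

```text
time: 13.67
tool_pos: [0.6112, -0.0846, 0.1071]
tool_rot: [0.0, 0.99, -0.144, -0.0]
contact_force: [3.2, -2.9, -8.2]
gripper_width: 0.093
grasp_force: 58.6
```

Emit:
move_arm --pt "0 0 0.05 0 0 0 -1" --pt "0 0 0 0 0 0 -1"

```text
time: 13.83
tool_pos: [0.6113, -0.0845, 0.1067]
tool_rot: [0.0, 0.99, -0.144, -0.0]
contact_force: [4.3, -1.8, -7.7]
gripper_width: 0.097
grasp_force: 58.6
```

Emit:
move_arm --pt "0 0 0.05 0 0 0 -1" --pt "0 0 0.05 0 0 0 -1" --pt "0 0 0 0 0 0 -1"

```text
time: 14.08
tool_pos: [0.6113, -0.0845, 0.1057]
tool_rot: [0.0, 0.99, -0.144, -0.0]
contact_force: [1.9, -2.8, -7.0]
gripper_width: 0.092
grasp_force: 58.7
```

Emit:
move_arm --pt "0 0 0.04 0 0 0 -1" --pt "0 0 0 0 0 0 -1"

```text
time: 14.25
tool_pos: [0.6113, -0.0845, 0.1056]
tool_rot: [-0.0, 0.99, -0.144, -0.0]
contact_force: [1.6, -1.8, -6.0]
gripper_width: 0.093
grasp_force: 58.9
```

Emit:
move_arm --pt "0 0 0.04 0 0 0 -1" --pt "0 0 0 0 0 0 -1"

```text
time: 14.42
tool_pos: [0.6114, -0.0845, 0.1055]
tool_rot: [0.0, 0.99, -0.144, -0.0]
contact_force: [-0.3, -1.8, -3.4]
gripper_width: 0.092
grasp_force: 59.1
```

Emit:
move_arm --pt "0 0 0.05 0 0 0 -1" --pt "0 0 0 0 0 0 -1" --pt "0 0 0 0 0 0 -1"

```text
time: 14.67
tool_pos: [0.6115, -0.0845, 0.1055]
tool_rot: [-0.0, 0.99, -0.144, -0.0]
contact_force: [-3.8, -0.8, 2.7]
gripper_width: 0.096
grasp_force: 59.8
```

Emit:
move_arm --pt "0 0 0 0 0 0 -0.79" --pt "0 0 0 0 0 0 -0.7" --pt "0 0 0 0 0 0 -0.6" --pt "0 0 0 0 0 0 -0.4" --pt "0 0 0 0 0 0 -0.2" --pt "0 0 0 0 0 0 -0.2" --pt "0 0 0 0 0 0 -0.2"

```text
time: 15.25
tool_pos: [0.6114, -0.0845, 0.1045]
tool_rot: [-0.0, 0.99, -0.144, 0.0]
contact_force: [-0.2, 0.1, 1.0]
gripper_width: 0.398
grasp_force: 0.0
```

Emit:
move_arm --pt "0 0 -0.5 0 0 0 -0.2" --pt "0 0 -1 0 0 0 -0.2" --pt "0 0 -1 0 0 0 -0.2" --pt "0 0 -1 0 0 0 -0.2" --pt "0 0 -1 0 0 0 -0.2" --pt "0 0 -1 0 0 0 -0.2" --pt "0 0 -1 0 0 0 -0.2" --pt "0 0 -1 0 0 0 -0.2" --pt "0 0 -1 0 0 0 -0.2" --pt "0 0 -1 0 0 0 -0.2" --pt "0 0 -1 0 0 0 -0.2" --pt "0 0 -1 0 0 0 -0.2" --pt "0 0 0 0 0 0 -0.2"

```text
time: 16.33
tool_pos: [0.6126, -0.0848, 0.2227]
tool_rot: [0.0, 0.99, -0.144, 0.002]
contact_force: [0.3, -0.0, 1.3]
gripper_width: 0.402
grasp_force: 0.0
```

```bash
python3 - <<'E'
from plant import manip
from h import *
f=manip.grab_frame("wrist");g=manip.grab_frame("side");print(manip.state()["contact_force"])
c=np.load("c.npy");a=np.radians(-16.6);th=np.linspace(0,6.28,100)
P=np.stack([c[0]+(.125+.0185*np.cos(th))*np.cos(a),c[1]+(.125+.0185*np.cos(th))*np.sin(a),.104+.0185*np.sin(th)],-1)
q=g["img"].copy();u,v=map(int,proj(g,P).mean(0))
q=cv2.resize(q[v-35:v+35,u-35:u+35],None,fx=6,fy=6,interpolation=cv2.INTER_CUBIC)
cv2.polylines(q,[((proj(g,P)-[u-35,v-35]+.5)*6).astype(np.int32)],True,(0,0,255),1)
cv2.imwrite("pics/end.png",np.hstack([cv2.resize(f["img"],(373,280)),cv2.resize(q,(280,280))]))
E
```

```text
[ 0.0475  0.2364 -0.5268]
```

View pics/end.png

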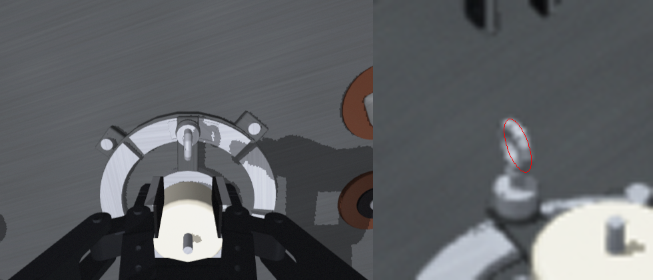

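The wrist view shows the ring (188,140) standing free over the inlaid strip. In the side view it sits at home height on the predicted ring outline, and the gripper is clear.

```bash
python3 -c "
from plant import manip
print(manip.job_done())"
```

```text
the job is handed in; nothing more can be done
None
```

The fixture is indexed one notch anticlockwise (about 43.5 degrees). By force, height and camera check the pin is fully home; the ring is released, the gripper is clear, and the job was handed in at about 16 s (no verdict was returned).

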